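# Fetch the boxed-in crucible to the balance

## Robot

A 6-joint arm with a two-finger parallel gripper is mounted at the origin on the work surface. World frame = base frame: x ahead of the robot, y to its left, z up, the work surface at z = 0. Lengths are in m, angles in rad, forces in N, time in s.
With the tool pointing down it reaches from about 0.275 to 0.75 m from the base axis. Payload 10.2 kg.
Tool frame: the origin (TCP) lies at the very end of the fingers, on their centre line; the grasp point (between the pads) lies arm.grip_depth behind it (arm.grip_depth is the distance from the TCP to the grasp point, in m); z points along the fingers, y is the line along which they close (so a half turn about z gives the same grasp; the last joint's range is limited). The gripper opens to 85 mm and grips with 20 to 120 N. Pads are 22 mm wide; open, the fingers measure 114 mm over their backs; the gripper's body (76 mm by 85 mm) begins 54 mm behind the grasp point. The pads swing forward as they close: fully open they stand 13 mm farther back than shut.
Start: joints at [-1.551, 0.313, 1.498, -0, 1.331, -0.223], TCP at [0.126, -0.51, 0.231] pointing down, gripper open.
Joint ranges: [-2.94, 2.94], [-0.97, 2.17], [0.19, 2.56], [-1.23, 4.37], [0.02, 3.11], [-2.88, 2.88]. Speed limits (rad/s): [2.39, 2.39, 3.01, 3.14, 3.14, 3.14].

## Interface

Orientations are given as a 3x3 rotation matrix whose columns are the frame's x, y, z axes.
In Python, from cell import arm gives the robot as it stands. The module is installed in compiled form; this text tells all that it offers.
- The arm moves only by the shell command python3 -m jog 'ROWS' [FORCE]. ROWS is JSON, a list of rows, each a list of 5 numbers: the opening, from -1 (shut) to 1 (fully open), then the shift along the tool's x, y, z in cm, then the turn about the tool's z in degrees. In form: [[fingers, x, y, z, roll], ...]. A call has 1 to 20 rows; each row shifts and turns the commanded pose from where the row before left it, along the tool's axes as they then stand; what a row does not reach is not made up. A row lasts 1/10 s, in which the tool goes at most 50 mm and 8.59 degrees, less where a joint would pass 70% of its speed; a pose out of reach is approached as far as the arm can. A call is refused whole if a number of a shift passes 5 or a number of a turn 8.59, either way. A call with a gripper value outside its range is refused whole. The fingers move at their own pace and stop on an object; FORCE is the grip in N (left out, the last holds). Time passes only in rows, so rows that do not move let the fingers close. It gives the time, the measured TCP pose, the force, the opening and the grip force at its end, in the units of the state.
- arm.sense(): the state, without advancing time (a new reading comes with each control period).
- arm.camera(name): name is "scene" or "top" or "wrist"; returns a dict with "frame" (480x640x3 uint8, red, green, blue), "camera_matrix" (3x3 intrinsics, pixels), "R" (3x3) and "t" (3): a world point X has camera coordinates R X + t; the wrist camera has in their place "hand_eye" (4x4, takes a point from camera to tool coordinates, whose origin is the TCP and whose axes are the flange's). Camera axes: x right, y down, z forward; pixel columns grow to the right and rows downward; lengths in m; the calibration is good to about 2 mm. A picture is of the moment at which its call begins: read the wrist's pose just before it. There is no depth.
- arm.job_done(): hands the job in; it is judged then, once.
The state is a dict: "time": time; "joint_positions": joint angles; "qvel": joint speeds; "effort": joint torques, N m; "ee_pos": TCP position; "eef_rot": TCP orientation; "force": force on the tool from outside, world axes, zero at the start; "wrist_torque": the same for the moment, N m; "opening": finger opening in m; "finger_force": force on a finger pad.
Only numpy, scipy, OpenCV 4.12 (cv2) and the standard library are available. Lean on these libraries where they do the work, as an engineer would, in place of code of your own. Each camera call takes 0.05 s, during which the arm holds its last target. There are 200 camera calls.

## Task

The open crucible in the steel tray is boxed in by the two tall vessels next to it: first stand both of those upright on the cork mat, leaving the crucible in the tray, then stand the crucible in the middle of the balance pan while both still wait on the mat, and then put each tall vessel back upright on the very spot in the tray where it stood at the start. Set the crucible down on the pan rather than dropping it, let nothing tip over, and leave the small porcelain lid on the mat and the porcelain dish undisturbed.

Things in the scene. Friction and masses are not known exactly. Their poses are not given: they have to be found in the camera images.
- crucible_mid (a point): white porcelain crucible, open, no lid: 48 mm outside diameter (lowest 12 mm taper to 34 mm), 44 mm high, about 70 g. The point is its centre, 22 mm above its underside; z up. It stands on the tray's middle spot, rim level with the tray walls, 9 to 12 mm from walls and neighbours: once both are gone, grip across its diameter along the tray, just above its centre.
- jar_mid (a point): tall plastic jar with a flat grey screw cap as wide as the jar: a plain cylinder, 48 mm diameter, 98 mm high, about 160 g. The point is its centre, 49 mm above its underside; z is its axis, up. It starts on one of the tray's two end spots. Its upper half stands clear of the tray's walls: grip it from above, in any direction, about 75 mm above its underside.
- bottle_mid (a point): tall amber glass bottle: a cylinder of 44 mm diameter up to 88 mm, then a small ball-shaped glass stopper (26 mm wide) up to 108 mm; about 170 g. The point is its centre, 54 mm above its underside; z is its axis, up. It starts on the tray's other end spot. Grip its body from above, in any direction, about 75 mm above its underside, clear of the tray's walls.
- tray: fixed narrow open steel tray, 200 mm long (its x axis), 74 mm wide (y); walls 4 mm thick, tops 48 mm above the table; floor 4 mm thick; a tab of 20 mm at each end. The origin is the centre of its underside, on the table. Its floor has three dark round spots at x = -58, 0 and +58 mm; each vessel starts within 3 mm of its spot's centre.
- mat: fixed flat cork mat, 260 mm (its x axis) by 150 mm (y), 4 mm thick, the side area. The origin is the centre of its underside, on the table. The porcelain lid lies near its -x end; the rest is clear.
- pan (a point): centre of the top face of the balance's round steel pan, 120 mm diameter, 78 mm above the table; z up. The fixed balance has a white housing 280 mm long (its x axis), 200 mm wide (y), top 58 to 62 mm above the table; the pan lies 45 mm from the housing's middle towards +x, the display is at the -x end.
- lid: small white porcelain crucible lid, 46 mm diameter, 14 mm high with its knob, lying loose on the mat around 100 mm from the mat's centre towards -x. The origin is the centre of its underside. To be left alone.
- dish: white porcelain evaporating dish, 84 mm diameter, 32 mm high, loose on the table beyond the working places. The origin is the centre of its underside. To be left alone.
Mind the look-alikes: they are no part of the job. Leave any green or purple look-alike of the part that bears bottle_mid alone. What is shaped like the part that bears jar_mid but green is not meant.

How it is judged:
On the way, in this order (a step that is already met when the one before it is completed fails the run):
1. both tall vessels stand upright and released on the cork mat, the crucible still in the tray (x of jar_mid in the frame of mat between -0.122 and 0.122 m and y of jar_mid in the frame of mat between -0.067 and 0.067 m and z of jar_mid in the frame of mat below 0.059 m and angle between each of jar_mid, bottle_mid's own z axis and vertical below 0.12 rad and contact force between the fingers and jar below 0.05 N and x of bottle_mid in the frame of mat between -0.122 and 0.122 m and y of bottle_mid in the frame of mat between -0.067 and 0.067 m and z of bottle_mid in the frame of mat below 0.064 m and contact force between the fingers and bottle below 0.05 N and distance of crucible_mid from where it was at the start of the episode below 0.03 m), for 0.2 s.
2. the crucible stands released in the middle of the balance pan, both tall vessels still on the mat (horizontal distance between crucible_mid and pan below 0.015 m and z of crucible_mid in the frame of pan between 0.016 and 0.028 m and angle between each of crucible_mid, jar_mid, bottle_mid's own z axis and vertical below 0.12 rad and contact force between the fingers and crucible below 0.05 N and x of jar_mid in the frame of mat between -0.122 and 0.122 m and y of jar_mid in the frame of mat between -0.067 and 0.067 m and z of jar_mid in the frame of mat below 0.059 m and contact force between the fingers and jar below 0.05 N and x of bottle_mid in the frame of mat between -0.122 and 0.122 m and y of bottle_mid in the frame of mat between -0.067 and 0.067 m and z of bottle_mid in the frame of mat below 0.064 m and contact force between the fingers and bottle below 0.05 N), for 0.2 s.
At the end, for the whole second after the job is handed in: The crucible stands upright on the pan, its axis within 15 mm of the pan's centre; the jar and the bottle each stand upright in the tray within 15 mm of where they stood at the start; all are released and at rest (horizontal distance between crucible_mid and pan below 0.015 m and z of crucible_mid in the frame of pan between 0.016 and 0.028 m and angle between each of crucible_mid, jar_mid, bottle_mid's own z axis and vertical below 0.12 rad and contact force between the fingers and crucible below 0.05 N and distance of each of jar_mid, bottle_mid from where it was at the start of the episode below 0.015 m and contact force between the fingers and jar below 0.05 N and contact force between the fingers and bottle below 0.05 N and linear speed of each of jar, bottle, crucible below 0.02 m/s); the robot touches nothing.
It fails at once if the crucible is let go more than 12 mm above the balance pan (horizontal distance between crucible_mid and pan below 0.075 m and z of crucible_mid in the frame of pan above 0.034 m and contact force between the fingers and crucible below 0.05 N).
It fails at once if a vessel is tipped over (angle between any of jar_mid, bottle_mid, crucible_mid's own z axis and vertical above 1 rad).
It fails at once if the porcelain lid or the dish is pushed away by more than 25 mm (distance of any of lid, dish from where it was at the start of the episode above 0.025 m).
It also fails if it takes over 144 s, if anything falls off the work surface, if the arm or the gripper's body presses on something with over 40 N, if the wrist force passes 120 N, or if a joint passes its speed limit or range.

## Working session

There is one attempt and no reset: what is moved stays moved. The work goes in short steps, Python scripts to look and compute and a shell command to move; the robot and the scene stay as the last step left them, time stands still between calls to the robot, and variables do not carry over. Pictures are saved under pics/ and viewed, at most 14 in all, crops included, and the job is handed in when it is done.

```bash
mkdir -p pics; cat > h.py <<'E'
import numpy as np, cv2
from cell import arm
def ray(c,u,v,z):
    d=c["R"].T@np.linalg.inv(c["camera_matrix"])@np.array([u,v,1.]); o=-c["R"].T@c["t"]
    return o+d*(z-o[2])/d[2]
def px(c,X):
    p=c["camera_matrix"]@(c["R"]@np.array(X)+c["t"]); return p[:2]/p[2]
def wrist():
    s=arm.sense(); c=arm.camera("wrist"); H=np.array(c["hand_eye"])
    R=np.array(s["eef_rot"])@H[:3,:3]; o=np.array(s["ee_pos"])+np.array(s["eef_rot"])@H[:3,3]
    c["R"]=R.T; c["t"]=-R.T@o; return c
def save(c,n): cv2.imwrite("pics/"+n+".png",c["frame"][:,:,::-1])
E
python3 - <<'E'
from h import *
for n in("top","scene"):
    c=arm.camera(n); save(c,n); print(n,-c["R"].T@c["t"])
s=arm.sense(); print(s,arm.grip_depth)
E
```

```text
top [ 0.39188561 -0.03969501  1.1738178 ]
scene [1.35948229 0.13304856 0.94681132]
{'time': 0.1, 'joint_positions': array([-1.55139353e+00,  3.13371512e-01,  1.49831776e+00, -4.02306803e-06,
        1.33098689e+00, -2.23424397e-01]), 'qvel': array([ 0.00161155, -0.00202051, -0.00232405,  0.00023856,  0.0002965 ,
        0.00226064]), 'effort': array([ 2.70466116e-03, -4.12900651e+01, -2.60146576e+01, -2.65128656e-04,
        2.93164790e-03, -1.36476712e-05]), 'ee_pos': array([ 0.12620568, -0.50938746,  0.23082015]), 'eef_rot': array([[ 9.70661834e-01,  2.40448755e-01, -2.49290162e-05],
       [ 2.40448640e-01, -9.70661258e-01,  1.08323026e-03],
       [ 2.36263737e-04, -1.05744442e-03, -9.99999413e-01]]), 'force': array([ 0.168131  , -0.51126796, -0.34133432]), 'wrist_torque': array([-0.02555663, -0.03991608, -0.07339471]), 'finger_force': 0.0, 'opening': 0.08523758611053625} 0.0187
```

View pics/top.png

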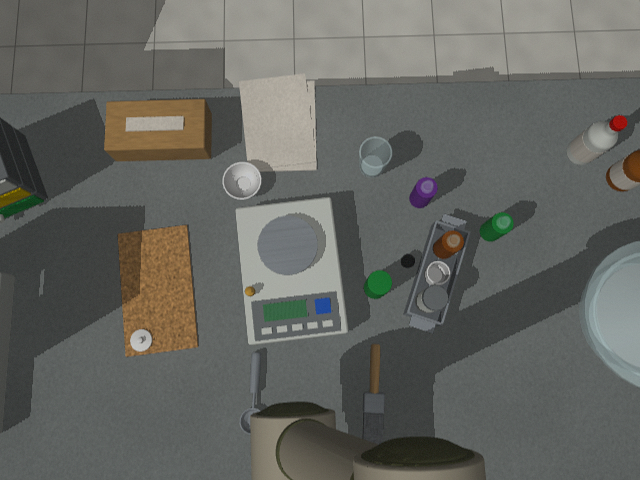

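View pics/scene.png

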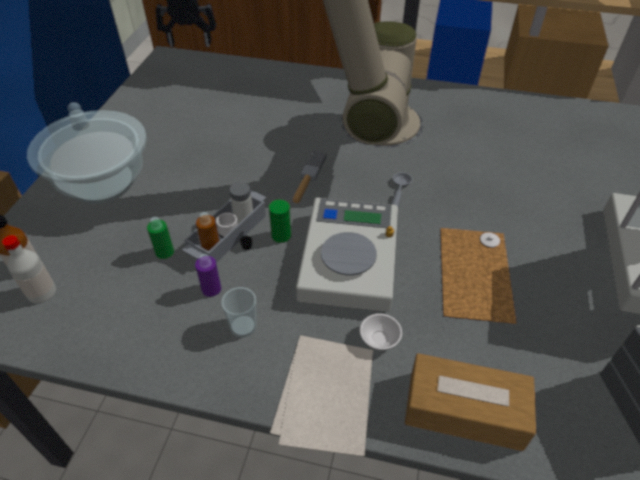

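The top view shows the tray around (437,271), with the amber bottle at (450,243), the crucible at (437,272) and the grey-cap jar at (432,297). The pan is at (290,243), the mat has corners (119,234), (187,225), (197,348) and (126,356), and the lid is at (141,341). Green look-alikes are at (378,284) and (497,226), and a purple one is at (425,190).

```bash
python3 - <<'E'
from h import *
c=arm.camera("top"); f=c["frame"]; hsv=cv2.cvtColor(f,cv2.COLOR_RGB2HSV)
np.set_printoptions(precision=4,suppress=True)
for n,p,z in [("mat",(119,234),.004),("mat",(187,225),.004),("mat",(197,348),.004),("mat",(126,356),.004),("lid",(141,341),.01),("pan",(290,243),.078),("bottle",(453,239),.1),("cruc",(437,272),.048),("jar",(433,297),.102),("greenjar",(377,283),.1),("greenbot",(503,220),.1),("purple",(428,186),.1)]:
    print(n,ray(c,*p,z)[:2])
m=cv2.inRange(hsv,(5,80,60),(20,255,255)); m[:,:100]=0;m[:,220:]=0;m[:210]=0;m[370:]=0
r=cv2.minAreaRect(cv2.findNonZero(cv2.morphologyEx(m,cv2.MORPH_OPEN,np.ones((3,3)))));print("mat rect",r,[ray(c,*q,.004)[:2] for q in cv2.boxPoints(r)], ray(c,*r[0],.004))
z=cv2.resize(f[195:345,340:540],(800,600),interpolation=cv2.INTER_CUBIC)
cv2.imwrite("pics/topcrop.png",z[:,:,::-1])
E
```

```text
mat [0.6412 0.3801]
mat [0.6571 0.2352]
mat [0.3987 0.2096]
mat [0.3861 0.3547]
lid [0.4154 0.3231]
pan [0.5984 0.0123]
bottle [ 0.594  -0.3053]
cruc [ 0.5371 -0.2812]
jar [ 0.4826 -0.2588]
greenjar [ 0.5121 -0.1541]
greenbot [ 0.6293 -0.4053]
purple [ 0.702  -0.2637]
mat rect ((156.07130432128906, 290.31988525390625), (126.0027847290039, 73.11539459228516), 85.03025817871094) [array([0.6486, 0.3907]), array([0.6584, 0.2352]), array([0.3948, 0.2075]), array([0.3856, 0.3565])] [0.519  0.2972 0.004 ]
```

View pics/topcrop.png

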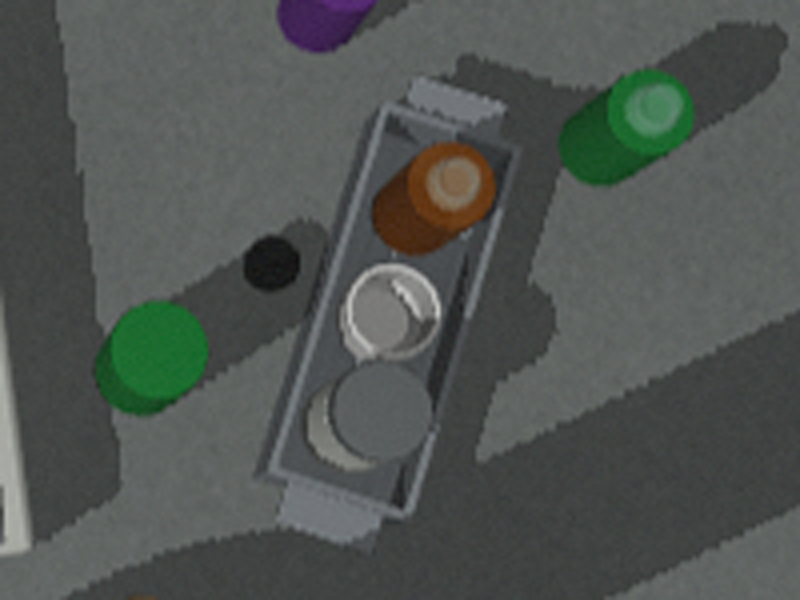

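The crop (scale 4, offset 340,195) gives the crucible rim centre at (390,312), the jar cap at (381,412) and the bottle shoulder at (452,187). The tray wall corners are (385,105), (520,150), (408,515) and (272,470).

```bash
cat >> h.py <<'E'
def go(xy,z,yang=None):
    s=arm.sense(); R=np.array(s["eef_rot"]); d=np.array([*xy,z])-s["ee_pos"]
    print("shift cm",np.round(R.T@d*100,2),"now",np.round(s["ee_pos"],4),"z %.0f deg y"%0, np.round(np.degrees(np.arctan2(R[1,1],R[0,1])),1),"t",s["time"])
    if yang is not None:
        a=-(yang-np.degrees(np.arctan2(R[1,1],R[0,1])));print("roll",(a+90)%180-90)
E
python3 - <<'E'
from h import *
c=arm.camera("top")
q=lambda u,v,z:ray(c,340+u/4,195+v/4,z)[:2]
print("cr",q(390,312,.048),"jar",q(381,412,.102),"bot",q(452,187,.091),q(456,181,.11))
k=[q(*p,.048) for p in((385,105),(520,150),(408,515),(272,470))];print(k,np.mean(k,0))
d=k[0]+k[1]-k[2]-k[3];print(np.degrees(np.arctan2(d[1],d[0])), np.linalg.norm(d)/2)
go((.482,-.262),.25,-23)
E
```

```text
cr [ 0.53507742 -0.28205699] jar [ 0.48060413 -0.26298502] bot [ 0.5902726  -0.30712535] [ 0.58967174 -0.30456007]
[array([ 0.64169696, -0.28662171]), array([ 0.61642725, -0.35367996]), array([ 0.43402863, -0.28419073]), array([ 0.45770984, -0.21838675])] [ 0.53746567 -0.28571979]
-20.601212626093986 0.1957079790356375
shift cm [ 40.48 -15.47  -1.89] now [ 0.1262 -0.5095  0.231 ] z 0 deg y -76.1 t 0.2
roll -53.08847481917559
```

```bash
python3 -m jog '[[1,4.05,-1.55,-0.2,0],[1,4.05,-1.55,-0.2,0],[1,4.05,-1.55,-0.2,0],[1,4.05,-1.55,-0.2,0],[1,4.05,-1.55,-0.2,0],[1,4.05,-1.55,-0.2,0],[1,4.05,-1.55,-0.2,0],[1,4.05,-1.55,-0.2,0],[1,4.05,-1.55,-0.2,0],[1,4.05,-1.55,-0.2,0],[1,0,0,0,-7.7],[1,0,0,0,-7.7],[1,0,0,0,-7.7],[1,0,0,0,-7.7],[1,0,0,0,-7.7],[1,0,0,0,-7.7],[1,0,0,0,-7.7],[1,0,0,0,0],[1,0,0,0,0]]'
python3 - <<'E'
from h import *
c=wrist(); save(c,"w1"); print(c["R"],c["t"])
for X in [(.4806,-.263,.102),(.5351,-.282,.048),(.590,-.307,.09)]: print(px(c,X))
go((.482,-.262),.25,-21.5)
E
```

```text
time: 2.1
ee_pos: [0.482, -0.2618, 0.2512]
eef_rot: [[0.381, 0.925, -0.0], [0.925, -0.381, 0.0], [0.0, -0.0, -1.0]]
force: [-0.6, -1.0, 0.3]
opening: 0.0856
finger_force: 0.0
[[ 9.24555188e-01 -3.81048093e-01  2.37184814e-04]
 [-3.64282372e-01 -8.83692770e-01  2.93914004e-01]
 [-1.11785772e-01 -2.71826119e-01 -9.55831838e-01]] [-0.54559007 -0.10093857  0.38103293]
[320.34256371 224.14809074]
[381.91342605 206.41477594]
[461.89639643 219.35882054]
shift cm [-0.02  0.01  0.12] now [ 0.482  -0.2618  0.2512] z 0 deg y -22.4 t 2.15
roll -0.8724190024471454
```

View pics/w1.png

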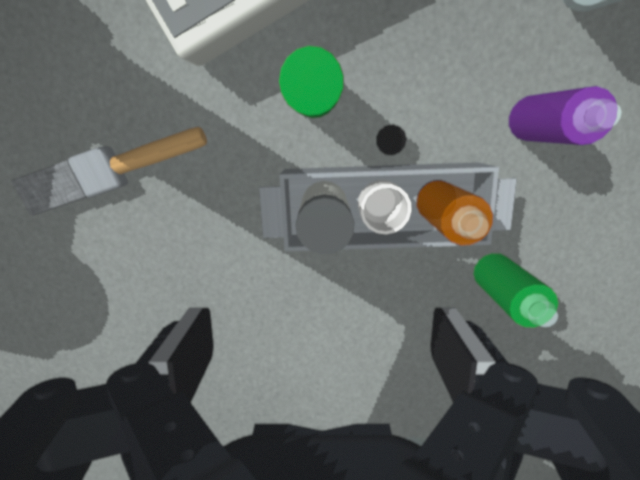

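The wrist view puts the jar cap at (325,222), the crucible rim at (385,208) and the bottle shoulder at about (463,218). The tray runs almost parallel to the image rows.

```bash
python3 - <<'E'
from h import *
c=wrist()
for n,u,v,z in [("jar",325,222,.102),("cr",385,208,.048),("bot",463,218,.092),("stop",471,221,.106),("w",285,174,.048),("w",498,166,.048),("w",492,243,.048),("w",285,249,.048)]: print(n,ray(c,u,v,z)[:2])
g=cv2.cvtColor(c["frame"],cv2.COLOR_RGB2GRAY)
hs=cv2.HoughCircles(cv2.medianBlur(g[150:270,270:520],3),cv2.HOUGH_GRADIENT,1,30,param1=80,param2=15,minRadius=20,maxRadius=36)
print(hs+np.array([270,150,0]) if hs is not None else 0)
E
```

```text
jar [ 0.48474697 -0.26278697]
cr [ 0.53729367 -0.28452072]
bot [ 0.59067197 -0.30545278]
stop [ 0.59211341 -0.30502583]
w [ 0.46330547 -0.21979251]
w [ 0.64532938 -0.28693953]
w [ 0.62141329 -0.35643207]
w [ 0.43388375 -0.28581157]
[[[386.5        207.5         24.10000038]
  [472.5        226.5         32.09999847]
  [323.5        223.5         29.70000076]
  [436.5        201.5         21.        ]]]
```

```bash
python3 - <<'E'
from h import *
go((.4838,-.264),.060)
E
python3 -m jog '[[1,0,0.2,4,0],[1,0,0,5,0],[1,0,0,5,0],[1,0,0,4,0],[1,0,0,1.1,0],[1,0,0,0,0],[1,0,0,0,0],[-1,0,0,0,0],[-1,0,0,0,0],[-1,0,0,0,0],[-1,0,0,0,0],[-1,0,0,0,0],[-1,0,0,0,0],[-1,0,0,0,0],[-1,0,0,0,0]]' 35
```

```text
shift cm [-0.14  0.25 19.12] now [ 0.482  -0.2618  0.2512] z 0 deg y -22.3 t 2.2
time: 3.7
ee_pos: [0.4843, -0.2629, 0.0615]
eef_rot: [[0.378, 0.926, 0.001], [0.926, -0.378, -0.001], [-0.001, 0.002, -1.0]]
force: [-0.9, 0.8, 7.0]
opening: 0.047
finger_force: 35.5
```

```bash
python3 -m jog '[[-1,0,0,-3,0],[-1,0,0,-4,0],[-1,0,0,-4,0],[-1,0,0,-4,0],[-1,0,0,0,0]]'
python3 - <<'E'
from h import *
go((.6026,.333),.064)
E
```

```text
time: 4.2
ee_pos: [0.4854, -0.2637, 0.2159]
eef_rot: [[0.378, 0.926, 0.008], [0.926, -0.378, -0.007], [-0.003, 0.01, -1.0]]
force: [0.9, -0.1, -1.9]
opening: 0.0471
finger_force: 36.9
shift cm [ 59.73 -11.83  14.89] now [ 0.4854 -0.2637  0.2159] z 0 deg y -22.2 t 4.2
```

```bash
python3 -m jog '[[-1,2,-0.4,0,0],[-1,3.5,-0.7,0,0],[-1,4.2,-0.84,0,0],[-1,4.2,-0.84,0,0],[-1,4.2,-0.84,0,0],[-1,4.2,-0.84,0,0],[-1,4.2,-0.84,0,0],[-1,4.2,-0.84,0,0],[-1,4.2,-0.84,0,0],[-1,4.2,-0.84,0,0],[-1,4.2,-0.84,0,0],[-1,4.2,-0.84,0,0],[-1,4.2,-0.84,0,0],[-1,4.2,-0.84,0,0],[-1,2.5,-0.5,0,0],[-1,1.5,-0.3,0,0],[-1,0,0,0,0],[-1,0,0,0,0],[-1,0,0,0,0]]'
python3 - <<'E'
from h import *
go((.6026,.333),.064)
E
```

```text
time: 6.1
ee_pos: [0.5992, 0.3363, 0.2102]
eef_rot: [[0.379, 0.926, -0.0], [0.926, -0.379, -0.0], [-0.001, -0.0, -1.0]]
force: [-0.3, 0.1, -1.4]
opening: 0.0469
finger_force: 36.9
shift cm [-0.17  0.44 14.62] now [0.5992 0.3363 0.2102] z 0 deg y -22.2 t 6.1
```

```bash
python3 -m jog '[[-1,-0.2,0.4,3,0],[-1,0,0,4,0],[-1,0,0,4,0],[-1,0,0,2,0],[-1,0,0,1,0],[-1,0,0,0.6,0],[-1,0,0,0,0],[-1,0,0,0,0],[-1,0,0,0.1,0],[-1,0,0,0.1,0],[-1,0,0,0,0]]'
```

```text
time: 7.2
ee_pos: [0.6022, 0.334, 0.0625]
eef_rot: [[0.378, 0.926, 0.0], [0.926, -0.378, 0.0], [0.0, 0.0, -1.0]]
force: [0.2, 0.4, -1.8]
opening: 0.0472
finger_force: 36.9
```

Not yet in contact; about 1 mm to go.

```bash
python3 -m jog '[[-1,0,0,0.08,0],[-1,0,0,0,0],[-1,0,0,0.05,0],[-1,0,0,0,0]]'
```

```text
time: 7.6
ee_pos: [0.6023, 0.3341, 0.0616]
eef_rot: [[0.378, 0.926, 0.001], [0.926, -0.378, 0.0], [0.0, 0.0, -1.0]]
force: [-1.9, -0.1, 3.5]
opening: 0.0474
finger_force: 37.1
```

```bash
python3 -m jog '[[0,0,0,0,0],[1,0,0,0,0],[1,0,0,0,0],[1,0,0,0,0],[1,0,0,0,0],[1,0,0,0,0],[1,0,0,-2,0],[1,0,0,-4,0],[1,0,0,-5,0],[1,0,0,-5,0],[1,0,0,-2,0],[1,0,0,0,0]]'
python3 - <<'E'
from h import *
c=wrist(); save(c,"w2")
go((.5915,-.306),.245)
E
```

```text
time: 8.8
ee_pos: [0.603, 0.3343, 0.2451]
eef_rot: [[0.378, 0.926, 0.007], [0.926, -0.378, 0.002], [0.005, 0.005, -1.0]]
force: [-0.2, -0.6, -0.1]
opening: 0.0856
finger_force: 0.0
shift cm [-59.68  23.16  -0.36] now [0.6024 0.3341 0.242 ] z 0 deg y -22.2 t 8.85
```

View pics/w2.png

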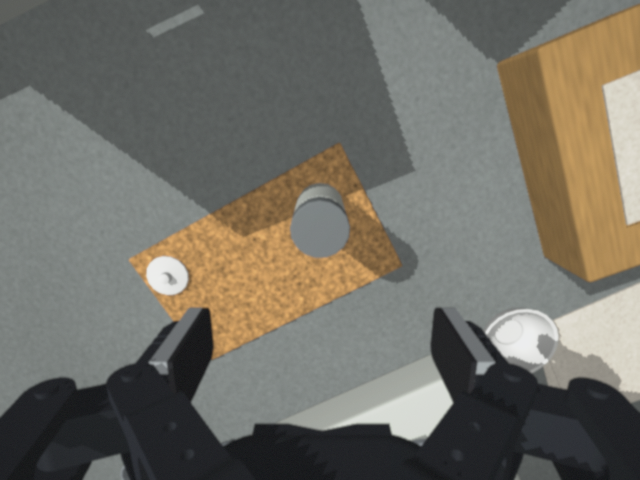

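The jar stands upright on the mat with its cap at (320,228). The mat corners are about (130,261), (340,146), (400,265) and (218,360), and the lid at (167,275) is untouched.

```bash
python3 - <<'E'
from h import *
c=wrist()
k=[ray(c,u,v,.004)[:2] for u,v in((130,261),(340,146),(400,265),(218,360))]
m=np.mean(k,0); d=k[1]+k[2]-k[0]-k[3]; print(k,m,np.degrees(np.arctan2(d[1],d[0])),"jar",ray(c,320,228,.102),"lid",ray(c,167,275,.01))
E
python3 -m jog '[[1,-3,1.16,0,0],[1,-4,1.55,0,0],[1,-4,1.55,0,0],[1,-4,1.55,0,0],[1,-4,1.55,0,0],[1,-4,1.55,0,0],[1,-4,1.55,0,0],[1,-4,1.55,0,0],[1,-4,1.55,0,0],[1,-4,1.55,0,0],[1,-4,1.55,0,0],[1,-4,1.55,0,0],[1,-4,1.55,0,0],[1,-4,1.55,0,0],[1,-3,1.16,0,0],[1,-1.7,0.66,0,0],[1,0,0,0,0],[1,0,0,0,0],[1,0,0,0,0]]'
python3 - <<'E'
from h import *
c=wrist(); save(c,"w3"); print(px(c,(.591,-.306,.092)))
go((.5915,-.306),.060)
E
```

```text
[array([0.38707632, 0.35151892]), array([0.64059645, 0.3780252 ]), array([0.65518885, 0.23691785]), array([0.41888409, 0.20489934])] [0.52543643 0.29284033] 6.813458852847849 jar [0.60080337 0.33234117 0.102     ] lid [0.41939669 0.3234029  0.01      ]
time: 10.8
ee_pos: [0.591, -0.3049, 0.2404]
eef_rot: [[0.377, 0.926, -0.001], [0.926, -0.377, 0.001], [0.001, -0.001, -1.0]]
force: [-0.8, 0.5, 0.1]
opening: 0.0851
finger_force: 0.0
[322.17028175 223.67347729]
shift cm [-0.09  0.1  18.07] now [ 0.5911 -0.3049  0.2407] z 0 deg y -22.1 t 10.85
```

View pics/w3.png

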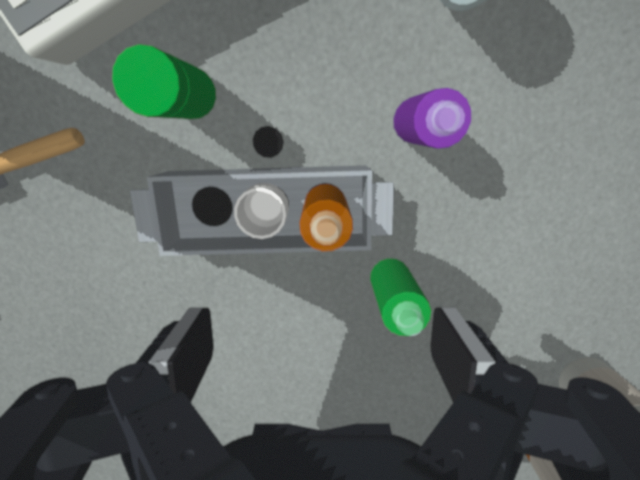

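The bottle is upright with its shoulder at about (326,224) and the crucible at (261,211). The vacated jar spot is at (212,206), and the green bottle at (405,308) is clear of the fingers.

```bash
python3 - <<'E'
from h import *
c=wrist()
print("jarspot",ray(c,212,206,.004),"bot",ray(c,326,224,.092),"cr",ray(c,261,211,.048))
E
python3 -m jog '[[1,-0.1,0.2,4,0],[1,0,0,5,0],[1,0,0,5,0],[1,0,0,3,0],[1,0,0,1.0,0],[1,0,0,0,0],[1,0,0,0,0],[-1,0,0,0,0],[-1,0,0,0,0],[-1,0,0,0,0],[-1,0,0,0,0],[-1,0,0,0,0],[-1,0,0,0,0],[-1,0,0,0,0],[-1,0,0,0,0]]' 35
```

```text
jarspot [ 0.48474667 -0.26707969  0.004     ] bot [ 0.59387988 -0.30753758  0.092     ] cr [ 0.53965974 -0.28454068  0.048     ]
time: 12.4
ee_pos: [0.5926, -0.3081, 0.0621]
eef_rot: [[0.378, 0.926, 0.001], [0.926, -0.378, -0.001], [-0.0, 0.001, -1.0]]
force: [-0.2, 0.8, 6.3]
opening: 0.043
finger_force: 35.3
```

```bash
python3 -m jog '[[-1,0,0,-3,0],[-1,0,0,-4,0],[-1,0,0,-4,0],[-1,0,0,-4,0],[-1,0,0,0,0],[-1,0,0,0,0]]'
python3 - <<'E'
from h import *
go((.515,.272),.064)
E
```

```text
time: 13.0
ee_pos: [0.5923, -0.3078, 0.2109]
eef_rot: [[0.378, 0.926, 0.0], [0.926, -0.378, -0.0], [-0.0, 0.0, -1.0]]
force: [0.2, -0.3, -2.2]
opening: 0.043
finger_force: 36.4
shift cm [ 50.77 -29.06  14.68] now [ 0.5923 -0.3078  0.2109] z 0 deg y -22.2 t 13.0
```

```bash
python3 -m jog '[[-1,2,-1.14,0,0],[-1,3,-1.72,0,0],[-1,3.6,-2.06,0,0],[-1,3.6,-2.06,0,0],[-1,3.6,-2.06,0,0],[-1,3.6,-2.06,0,0],[-1,3.6,-2.06,0,0],[-1,3.6,-2.06,0,0],[-1,3.6,-2.06,0,0],[-1,3.6,-2.06,0,0],[-1,3.6,-2.06,0,0],[-1,3.6,-2.06,0,0],[-1,3.6,-2.06,0,0],[-1,3.6,-2.06,0,0],[-1,1.6,-0.92,0,0],[-1,1,-0.57,0,0],[-1,0,0,0,0],[-1,0,0,0,0],[-1,0,0,0,0]]'
python3 - <<'E'
from h import *
go((.515,.272),.064)
E
```

```text
time: 14.9
ee_pos: [0.5153, 0.2711, 0.2107]
eef_rot: [[0.379, 0.925, -0.001], [0.925, -0.379, -0.0], [-0.001, -0.0, -1.0]]
force: [0.1, 0.3, -1.5]
opening: 0.0429
finger_force: 36.4
shift cm [ 0.08 -0.05 14.67] now [0.5153 0.2711 0.2107] z 0 deg y -22.3 t 14.9
```

```bash
python3 -m jog '[[-1,0,0,3,0],[-1,0,0,4,0],[-1,0,0,4,0],[-1,0,0,2,0],[-1,0,0,1,0],[-1,0,0,0.6,0],[-1,0,0,0,0],[-1,0,0,0.1,0],[-1,0,0,0.1,0],[-1,0,0,0,0],[-1,0,0,0,0]]'
```

```text
time: 16.0
ee_pos: [0.5152, 0.2724, 0.0634]
eef_rot: [[0.378, 0.926, 0.001], [0.926, -0.378, 0.0], [0.0, 0.001, -1.0]]
force: [0.2, 0.6, -1.3]
opening: 0.0432
finger_force: 36.4
```

```bash
python3 -m jog '[[-1,0,0,0.08,0],[-1,0,0,0.05,0],[-1,0,0,0,0],[-1,0,0,0,0]]'
```

```text
time: 16.4
ee_pos: [0.5151, 0.2724, 0.062]
eef_rot: [[0.378, 0.926, 0.0], [0.926, -0.378, 0.0], [0.0, 0.0, -1.0]]
force: [-0.0, -0.3, 3.8]
opening: 0.0433
finger_force: 36.8
```

```bash
python3 -m jog '[[0,0,0,0,0],[1,0,0,0,0],[1,0,0,0,0],[1,0,0,0,0],[1,0,0,0,0],[1,0,0,0,0],[1,0,0,-2,0],[1,0,0,-4,0],[1,0,0,-5,0],[1,0,0,-5,0],[1,0,0,-2,0],[1,0,0,0,0],[1,0,0,0,0]]'
python3 - <<'E'
from h import *
c=wrist(); save(c,"w4")
go((.598,.012),.24)
E
```

```text
time: 17.7
ee_pos: [0.5147, 0.2722, 0.2409]
eef_rot: [[0.378, 0.926, -0.001], [0.926, -0.378, -0.0], [-0.001, -0.001, -1.0]]
force: [0.0, -0.6, -0.3]
opening: 0.0853
finger_force: 0.0
shift cm [-2.094e+01  1.756e+01  1.000e-02] now [0.5145 0.2722 0.2401] z 0 deg y -22.2 t 17.75
```

View pics/w4.png

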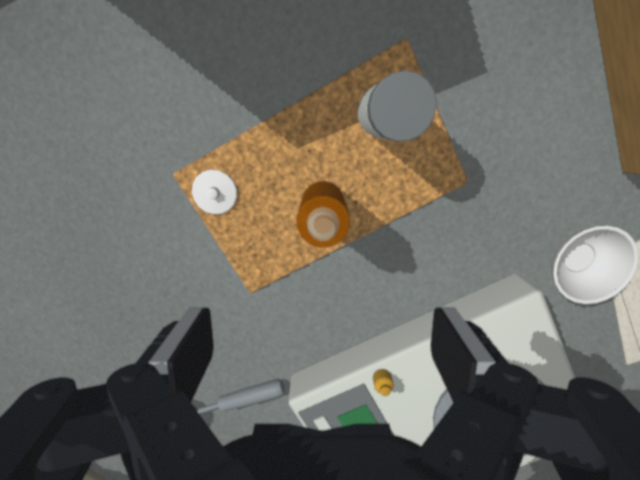

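Both vessels stand upright on the mat: the jar cap is at (400,106), the bottle at (323,220), and the lid at (214,192) is undisturbed. Next I hover by the pan.

```bash
python3 -m jog '[[1,-3,2.5,0,0],[1,-3,2.5,0,0],[1,-3,2.5,0,0],[1,-3,2.5,0,0],[1,-3,2.5,0,0],[1,-3,2.5,0,0],[1,-3,2.5,0,0],[1,0,0,0,0],[1,0,0,0,0],[1,0,0,0,0]]'
python3 - <<'E'
from h import *
c=wrist(); save(c,"w5"); print(px(c,(.598,.012,.078)))
f=c["frame"]; g=cv2.medianBlur(cv2.cvtColor(f,cv2.COLOR_RGB2GRAY),3)
hs=cv2.HoughCircles(g[:330],cv2.HOUGH_GRADIENT,1,60,param1=80,param2=30,minRadius=70,maxRadius=140);print(hs)
if hs is not None: print([ray(c,h[0],h[1],.078)[:2] for h in hs[0][:3]])
go((.538,-.284),.24)
E
```

```text
time: 18.75
ee_pos: [0.5973, 0.0127, 0.2409]
eef_rot: [[0.377, 0.926, -0.002], [0.926, -0.377, 0.001], [-0.0, -0.002, -1.0]]
force: [-0.1, -0.9, 0.1]
opening: 0.0854
finger_force: 0.0
[322.81098188 218.53923273]
[[[319.5 211.5  70.4]]]
[array([0.59771051, 0.01861535])]
shift cm [-29.74   5.68   0.11] now [0.5974 0.0129 0.2412] z 0 deg y -22.1 t 18.8
```

View pics/w5.png

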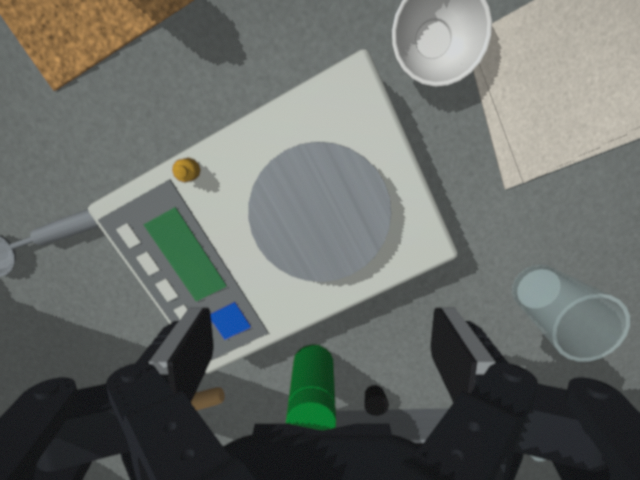

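The pan's circle is centred at (320,212) with radius 70. I'll cross-check it from the top camera once the arm is over the tray.

```bash
python3 -m jog '[[1,-3,0.57,0,0],[1,-3.8,0.73,0,0],[1,-3.8,0.73,0,0],[1,-3.8,0.73,0,0],[1,-3.8,0.73,0,0],[1,-3.8,0.73,0,0],[1,-3.8,0.73,0,0],[1,-2.5,0.48,0,0],[1,-1.4,0.27,0,0],[1,0,0,0,0],[1,0,0,0,0],[1,0,0,0,0]]'
python3 - <<'E'
from h import *
c=wrist(); save(c,"w6"); print(px(c,(.538,-.284,.048)))
g=cv2.medianBlur(cv2.cvtColor(c["frame"],cv2.COLOR_RGB2GRAY),3)
hs=cv2.HoughCircles(g[150:270,240:400],cv2.HOUGH_GRADIENT,1,30,param1=80,param2=15,minRadius=20,maxRadius=36)[0]+np.array([240,150,0]);print(hs,[ray(c,h[0],h[1],.048)[:2] for h in hs])
go((.538,-.284),.01)
c=arm.camera("top"); f=c["frame"][200:300,235:345]
g=cv2.medianBlur(cv2.cvtColor(f,cv2.COLOR_RGB2GRAY),3); m=cv2.inRange(g,100,165)
k=max(cv2.findContours(m,0,1)[0],key=cv2.contourArea); (u,v),r=cv2.minEnclosingCircle(k); e=cv2.fitEllipse(k)
hs=cv2.HoughCircles(g,cv2.HOUGH_GRADIENT,1,60,param1=80,param2=12,minRadius=26,maxRadius=38);print(u,v,r,e,hs)
for a,b in [(u,v),e[0],hs[0][0][:2]]: print(ray(c,a+235,b+200,.078)[:2])
E
```

```text
time: 20.0
ee_pos: [0.5389, -0.2832, 0.2419]
eef_rot: [[0.376, 0.927, 0.0], [0.927, -0.376, 0.0], [0.0, 0.0, -1.0]]
force: [0.5, 1.1, 0.2]
opening: 0.0856
finger_force: 0.0
[320.76858897 211.27800832]
[[323.5        212.5         23.79999924]
 [378.5        201.5         21.10000038]
 [279.5        203.5         28.79999924]] [array([ 0.53989093, -0.28600359]), array([ 0.59008024, -0.29534136]), array([ 0.50589241, -0.26315468])]
shift cm [-0.09 -0.06 23.19] now [ 0.5388 -0.2834  0.2419] z 0 deg y -22.1 t 20.05
54.0 54.0 70.29234313964844 ((54.697669982910156, 47.657012939453125), (100.04107666015625, 123.71207427978516), 103.59747314453125) [[[51.5 45.5 29.5]]]
[0.57634598 0.01459513]
[0.58904276 0.01301648]
[0.59354763 0.01928903]
```

View pics/w6.png

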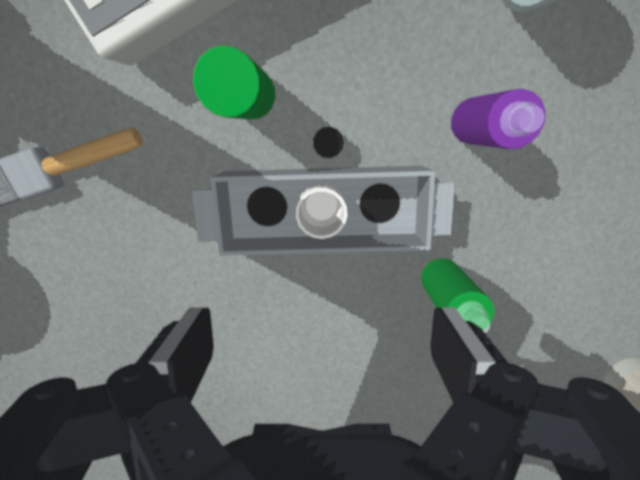

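The crucible rim is at (323,212), centred under the tool, with the free spots at (266,206) and (380,203). The pan is taken as (.598,.017). I descend onto the crucible next.

```bash
python3 - <<'E'
from h import *
c=wrist(); print([ray(c,*p,.004)[:2] for p in((266,206),(380,203))])
go((.539,-.285),.012)
E
python3 -m jog '[[1,-0.15,0.05,4,0],[1,0,0,5,0],[1,0,0,5,0],[1,0,0,4,0],[1,0,0,2,0],[1,0,0,1.5,0],[1,0,0,1,0],[1,0,0,0.5,0],[1,0,0,0,0],[1,0,0,0,0]]'
```

```text
[array([ 0.48388302, -0.26696539]), array([ 0.59393858, -0.30828622])]
shift cm [-0.1   0.07 22.99] now [ 0.5387 -0.2838  0.2419] z 0 deg y -22.1 t 20.15
time: 21.15
ee_pos: [0.5387, -0.2866, 0.0127]
eef_rot: [[0.378, 0.926, 0.001], [0.926, -0.378, -0.001], [-0.0, 0.002, -1.0]]
force: [0.7, 0.3, -0.6]
opening: 0.0853
finger_force: 0.0
```

```bash
python3 -m jog '[[0,0,0,0,0],[-1,0,0,0,0],[-1,0,0,0,0],[-1,0,0,0,0],[-1,0,0,0,0],[-1,0,0,0,0],[-1,0,0,0,0],[-1,0,0,0,0],[-1,0,0,0,0]]' 25
python3 -m jog '[[-1,0,0,-1,0],[-1,0,0,-3,0],[-1,0,0,-4,0],[-1,0,0,-4,0],[-1,0,0,-3,0],[-1,0,0,-2,0],[-1,0,0,0,0],[-1,0,0,0,0]]'
python3 - <<'E'
from h import *
go((.598,.017),.100)
E
```

```text
time: 22.05
ee_pos: [0.5384, -0.2865, 0.0123]
eef_rot: [[0.378, 0.926, 0.001], [0.926, -0.378, -0.0], [-0.0, 0.001, -1.0]]
force: [-0.7, 0.6, 5.7]
opening: 0.048
finger_force: 26.0
time: 22.85
ee_pos: [0.538, -0.2861, 0.181]
eef_rot: [[0.378, 0.926, -0.001], [0.926, -0.378, 0.001], [0.0, -0.001, -1.0]]
force: [0.1, -1.0, -2.6]
opening: 0.048
finger_force: 26.2
shift cm [30.33 -5.88  8.11] now [ 0.538  -0.2861  0.181 ] z 0 deg y -22.2 t 22.85
```

```bash
python3 -m jog '[[-1,2,-0.39,0,0],[-1,3,-0.58,0,0],[-1,3.5,-0.68,0,0],[-1,3.5,-0.68,0,0],[-1,3.5,-0.68,0,0],[-1,3.5,-0.68,0,0],[-1,3.5,-0.68,0,0],[-1,3.5,-0.68,0,0],[-1,2.3,-0.44,0,0],[-1,1.5,-0.29,0,0],[-1,0.5,-0.1,0,0],[-1,0,0,0,0],[-1,0,0,0,0],[-1,0,0,0,0]]'
python3 - <<'E'
from h import *
go((.598,.017),.0863)
c=wrist(); save(c,"w7")
E
```

```text
time: 24.25
ee_pos: [0.5981, 0.0154, 0.1816]
eef_rot: [[0.379, 0.925, -0.0], [0.925, -0.379, -0.0], [-0.0, -0.0, -1.0]]
force: [0.1, 0.1, -1.7]
opening: 0.0483
finger_force: 26.2
shift cm [ 0.15 -0.07  9.53] now [0.5981 0.0154 0.1816] z 0 deg y -22.3 t 24.25
```

View pics/w7.png

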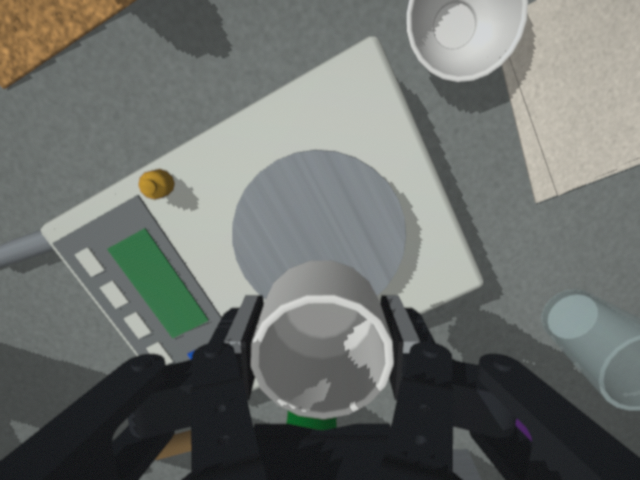

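The crucible is held upright at (320,355). The pan spans columns 232 to 407 with its top at row 150, so its centre is about (320,236).

```bash
python3 - <<'E'
from h import *
c=wrist(); print(ray(c,319.5,236,.078)); print([px(c,(.598+.06*np.cos(a),.017+.06*np.sin(a),.078)).round() for a in np.radians([-22,158,68])])
E
python3 -m jog '[[-1,0.15,-0.05,2,0],[-1,0,0,3,0],[-1,0,0,2,0],[-1,0,0,1,0],[-1,0,0,0.6,0],[-1,0,0,0.4,0],[-1,0,0,0.2,0],[-1,0,0,0,0],[-1,0,0,0,0]]'
```

```text
[0.59767216 0.01755507 0.078     ]
[array([408., 236.]), array([233., 237.]), array([320., 146.])]
time: 25.25
ee_pos: [0.5986, 0.018, 0.0903]
eef_rot: [[0.378, 0.926, 0.001], [0.926, -0.378, -0.0], [0.0, 0.001, -1.0]]
force: [-0.1, 0.1, -0.8]
opening: 0.0475
finger_force: 26.2
```

Centred. I lower the last few millimetres until contact.

```bash
python3 -m jog '[[-1,0,0,0.2,0],[-1,0,0,0.1,0],[-1,0,0,0,0],[-1,0,0,0.05,0],[-1,0,0,0,0],[-1,0,0,0,0]]'
```

```text
time: 25.85
ee_pos: [0.5984, 0.018, 0.0863]
eef_rot: [[0.378, 0.926, 0.0], [0.926, -0.378, 0.0], [0.0, 0.0, -1.0]]
force: [-0.0, 0.3, 1.4]
opening: 0.048
finger_force: 26.2
```

```bash
python3 -m jog '[[0,0,0,0,0],[0.6,0,0,0,0],[1,0,0,0,0],[1,0,0,0,0],[1,0,0,0,0],[1,0,0,0,0],[1,0,0,-1.5,0],[1,0,0,-3,0],[1,0,0,-4,0],[1,0,0,-4,0],[1,0,0,-3,0],[1,0,0,0,0],[1,0,0,0,0]]'
python3 - <<'E'
from h import *
c=wrist(); save(c,"w8")
go((.515,.272),.24)
E
```

```text
time: 27.15
ee_pos: [0.5983, 0.018, 0.2411]
eef_rot: [[0.378, 0.926, 0.0], [0.926, -0.378, 0.0], [0.0, 0.0, -1.0]]
force: [-0.1, 0.9, -0.6]
opening: 0.0854
finger_force: 0.0
shift cm [ 20.38 -17.27   0.03] now [0.598  0.0181 0.2401] z 0 deg y -22.2 t 27.2
```

View pics/w8.png

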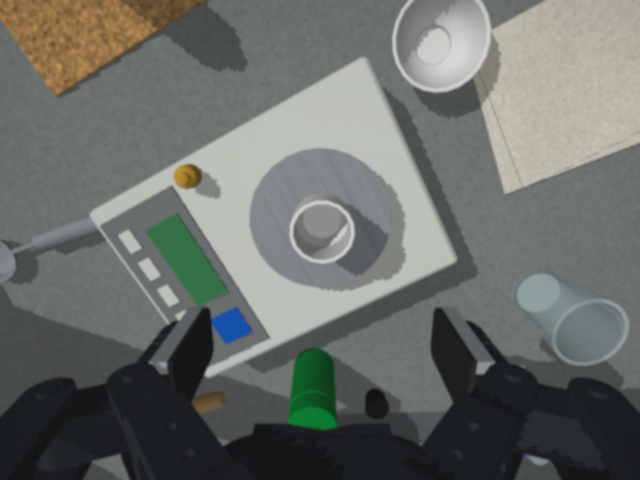

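The crucible stands upright in the middle of the pan: its base is at about (321,220) and the pan centre at about (321,218). Now the bottle.

```bash
python3 -m jog '[[1,2.6,-2.2,0,0],[1,3,-2.55,0,0],[1,3,-2.55,0,0],[1,3,-2.55,0,0],[1,3,-2.55,0,0],[1,3,-2.55,0,0],[1,2.8,-2.35,0,0],[1,0,0,0,0],[1,0,0,0,0],[1,0,0,4,0],[1,0,0,5,0],[1,0,0,5,0],[1,0,0,2.5,0],[1,0,0,1.3,0],[1,0,0,0,0],[1,0,0,0,0]]'
python3 -m jog '[[0,0,0,0,0],[-1,0,0,0,0],[-1,0,0,0,0],[-1,0,0,0,0],[-1,0,0,0,0],[-1,0,0,0,0],[-1,0,0,0,0],[-1,0,0,0,0]]' 35
python3 -m jog '[[-1,0,0,-3,0],[-1,0,0,-4,0],[-1,0,0,-4,0],[-1,0,0,-4,0],[-1,0,0,0,0],[-1,0,0,0,0]]'
python3 - <<'E'
from h import *
go((.5926,-.3078),.0621)
E
```

```text
time: 28.8
ee_pos: [0.5161, 0.272, 0.0644]
eef_rot: [[0.378, 0.926, 0.002], [0.926, -0.378, 0.001], [0.001, 0.002, -1.0]]
force: [0.7, -0.7, 0.9]
opening: 0.0855
finger_force: 0.0
time: 29.6
ee_pos: [0.5156, 0.2724, 0.0642]
eef_rot: [[0.378, 0.926, 0.001], [0.926, -0.378, 0.0], [0.001, 0.001, -1.0]]
force: [-1.1, -0.5, 5.8]
opening: 0.0431
finger_force: 35.6
time: 30.2
ee_pos: [0.5151, 0.2722, 0.2132]
eef_rot: [[0.378, 0.926, 0.0], [0.926, -0.378, 0.0], [0.0, 0.0, -1.0]]
force: [0.6, -0.1, -2.0]
opening: 0.0431
finger_force: 36.5
shift cm [-50.79  29.07  15.11] now [0.5151 0.2722 0.2132] z 0 deg y -22.2 t 30.2
```

```bash
python3 -m jog '[[-1,-2,1.14,0,0],[-1,-3,1.72,0,0],[-1,-3.6,2.06,0,0],[-1,-3.6,2.06,0,0],[-1,-3.6,2.06,0,0],[-1,-3.6,2.06,0,0],[-1,-3.6,2.06,0,0],[-1,-3.6,2.06,0,0],[-1,-3.6,2.06,0,0],[-1,-3.6,2.06,0,0],[-1,-3.6,2.06,0,0],[-1,-3.6,2.06,0,0],[-1,-3.6,2.06,0,0],[-1,-3.6,2.06,0,0],[-1,-1.6,0.92,0,0],[-1,-1,0.57,0,0],[-1,0,0,0,0],[-1,0,0,0,0],[-1,0,0,0,0]]'
python3 - <<'E'
from h import *
go((.5926,-.3078),.0642)
E
```

```text
time: 32.1
ee_pos: [0.5927, -0.3066, 0.2132]
eef_rot: [[0.376, 0.926, -0.0], [0.926, -0.376, 0.0], [0.0, -0.0, -1.0]]
force: [0.2, -0.9, -1.1]
opening: 0.0427
finger_force: 36.4
shift cm [-0.12  0.04 14.9 ] now [ 0.5927 -0.3066  0.2132] z 0 deg y -22.1 t 32.1
```

```bash
python3 -m jog '[[-1,-0.1,0.04,3,0],[-1,0,0,4,0],[-1,0,0,4,0],[-1,0,0,2,0],[-1,0,0,1,0],[-1,0,0,0.6,0],[-1,0,0,0,0],[-1,0,0,0.1,0],[-1,0,0,0.1,0],[-1,0,0,0.08,0],[-1,0,0,0,0],[-1,0,0,0,0]]'
```

```text
time: 33.3
ee_pos: [0.5926, -0.309, 0.0646]
eef_rot: [[0.378, 0.926, 0.0], [0.926, -0.378, -0.0], [-0.0, 0.0, -1.0]]
force: [0.4, 0.7, -1.6]
opening: 0.0429
finger_force: 36.4
```

```bash
python3 -m jog '[[-1,0,0,0.05,0],[-1,0,0,0.03,0],[-1,0,0,0,0],[-1,0,0,0,0]]'
```

```text
time: 33.7
ee_pos: [0.5926, -0.3092, 0.0642]
eef_rot: [[0.378, 0.926, 0.0], [0.926, -0.378, -0.0], [-0.0, 0.001, -1.0]]
force: [-1.6, 0.7, 5.9]
opening: 0.0428
finger_force: 37.1
```

```bash
python3 -m jog '[[0,0,0,0,0],[1,0,0,0,0],[1,0,0,0,0],[1,0,0,0,0],[1,0,0,0,0],[1,0,0,0,0],[1,0,0,-2,0],[1,0,0,-4,0],[1,0,0,-5,0],[1,0,0,-5,0],[1,0,0,-2,0],[1,0,0,0,0],[1,0,0,0,0]]'
python3 - <<'E'
from h import *
c=wrist(); save(c,"w9"); print("base",px(c,(.5926,-.3078,.004)),px(c,(.5926,-.3078,.092)))
go((.6023,.3341),.24)
E
```

```text
time: 35.0
ee_pos: [0.5923, -0.3089, 0.2426]
eef_rot: [[0.378, 0.926, -0.001], [0.926, -0.378, 0.001], [0.0, -0.001, -1.0]]
force: [-0.5, 0.4, -0.8]
opening: 0.0854
finger_force: 0.0
base [321.49720536 199.78840977] [321.39350456 220.39031394]
shift cm [ 59.91 -23.33   0.29] now [ 0.5921 -0.3087  0.2418] z 0 deg y -22.2 t 35.05
```

View pics/w9.png

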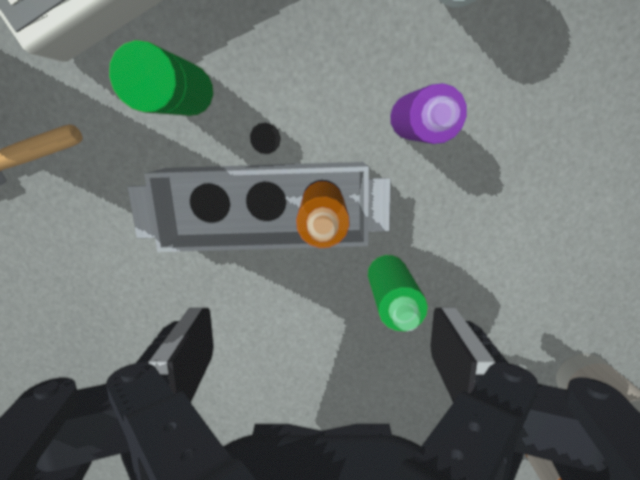

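The bottle stands upright on its spot at (322,218). Now the jar.

```bash
python3 -m jog '[[1,3,-1.17,0,0],[1,4,-1.56,0,0],[1,4,-1.56,0,0],[1,4,-1.56,0,0],[1,4,-1.56,0,0],[1,4,-1.56,0,0],[1,4,-1.56,0,0],[1,4,-1.56,0,0],[1,4,-1.56,0,0],[1,4,-1.56,0,0],[1,4,-1.56,0,0],[1,4,-1.56,0,0],[1,4,-1.56,0,0],[1,4,-1.56,0,0],[1,3,-1.16,0,0],[1,1.9,-0.74,0,0],[1,0,0,0,0],[1,0,0,0,0],[1,0,0,0,0]]'
python3 - <<'E'
from h import *
go((.6023,.3341),.063)
E
```

```text
time: 36.95
ee_pos: [0.6026, 0.3327, 0.2429]
eef_rot: [[0.379, 0.926, -0.001], [0.926, -0.379, -0.001], [-0.001, -0.001, -1.0]]
force: [0.1, -0.1, 0.3]
opening: 0.0851
finger_force: 0.0
shift cm [ 0.13 -0.06 17.99] now [0.6026 0.3327 0.2429] z 0 deg y -22.2 t 36.95
```

```bash
python3 -m jog '[[1,0.1,-0.06,4,0],[1,0,0,5,0],[1,0,0,5,0],[1,0,0,2.7,0],[1,0,0,1.3,0],[1,0,0,0,0],[1,0,0,0,0],[0,0,0,0,0],[-1,0,0,0,0],[-1,0,0,0,0],[-1,0,0,0,0],[-1,0,0,0,0],[-1,0,0,0,0],[-1,0,0,0,0],[-1,0,0,0,0]]' 35
python3 -m jog '[[-1,0,0,-3,0],[-1,0,0,-4,0],[-1,0,0,-4,0],[-1,0,0,-4,0],[-1,0,0,-3.5,0],[-1,0,0,0,0],[-1,0,0,0,0]]'
python3 - <<'E'
from h import *
go((.484,-.2645),.063)
E
```

```text
time: 38.45
ee_pos: [0.6028, 0.3352, 0.0648]
eef_rot: [[0.378, 0.926, 0.002], [0.926, -0.378, 0.0], [0.001, 0.001, -1.0]]
force: [-2.3, -1.6, 6.9]
opening: 0.047
finger_force: 35.9
time: 39.15
ee_pos: [0.6023, 0.3349, 0.2482]
eef_rot: [[0.378, 0.926, -0.0], [0.926, -0.378, -0.0], [-0.0, -0.0, -1.0]]
force: [0.8, -0.7, -2.3]
opening: 0.0471
finger_force: 36.7
shift cm [-59.97  11.69  18.53] now [0.6023 0.3349 0.2482] z 0 deg y -22.2 t 39.15
```

```bash
python3 -m jog '[[-1,-2,0.39,0,0],[-1,-3.5,0.68,0,0],[-1,-4.2,0.82,0,0],[-1,-4.2,0.82,0,0],[-1,-4.2,0.82,0,0],[-1,-4.2,0.82,0,0],[-1,-4.2,0.82,0,0],[-1,-4.2,0.82,0,0],[-1,-4.2,0.82,0,0],[-1,-4.2,0.82,0,0],[-1,-4.2,0.82,0,0],[-1,-4.2,0.82,0,0],[-1,-4.2,0.82,0,0],[-1,-4.2,0.82,0,0],[-1,-2.5,0.49,0,0],[-1,-1.5,0.29,0,0],[-1,0,0,0,0],[-1,0,0,0,0],[-1,0,0,0,0]]'
python3 - <<'E'
from h import *
go((.484,-.2645),.0648)
E
```

```text
time: 41.05
ee_pos: [0.4846, -0.2625, 0.2483]
eef_rot: [[0.376, 0.926, -0.0], [0.926, -0.376, 0.001], [0.0, -0.001, -1.0]]
force: [-0.2, 0.1, -1.2]
opening: 0.0473
finger_force: 36.7
shift cm [-0.21  0.03 18.35] now [ 0.4846 -0.2625  0.2483] z 0 deg y -22.1 t 41.05
```

```bash
python3 -m jog '[[-1,-0.15,0,3,0],[-1,0,0,4,0],[-1,0,0,4,0],[-1,0,0,4,0],[-1,0,0,2,0],[-1,0,0,0.8,0],[-1,0,0,0.3,0],[-1,0,0,0,0],[-1,0,0,0.1,0],[-1,0,0,0.05,0],[-1,0,0,0,0],[-1,0,0,0,0]]'
```

```text
time: 42.25
ee_pos: [0.4839, -0.2653, 0.0664]
eef_rot: [[0.378, 0.926, 0.0], [0.926, -0.378, -0.0], [-0.0, 0.0, -1.0]]
force: [-0.6, 0.3, -2.6]
opening: 0.0476
finger_force: 36.7
```

```bash
python3 -m jog '[[-1,0,0,0.1,0],[-1,0,0,0.07,0],[-1,0,0,0.03,0],[-1,0,0,0,0],[-1,0,0,0,0]]'
```

```text
time: 42.75
ee_pos: [0.4839, -0.2653, 0.0648]
eef_rot: [[0.378, 0.926, 0.0], [0.926, -0.378, -0.0], [-0.0, 0.0, -1.0]]
force: [-1.7, 1.3, 5.9]
opening: 0.0471
finger_force: 37.4
```

```bash
python3 -m jog '[[0,0,0,0,0],[1,0,0,0,0],[1,0,0,0,0],[1,0,0,0,0],[1,0,0,0,0],[1,0,0,0,0],[1,0,0,-2,0],[1,0,0,-4,0],[1,0,0,-5,0],[1,0,0,-5,0],[1,0,0,-2,0],[1,-4,0,0,0],[1,-4,0,0,0],[1,-4,0,0,0],[1,0,0,0,0],[1,0,0,0,0]]'
python3 - <<'E'
from h import *
c=arm.camera("scene"); save(c,"end")
E
```

```text
time: 44.35
ee_pos: [0.4382, -0.3766, 0.2438]
eef_rot: [[0.379, 0.925, -0.0], [0.925, -0.379, 0.001], [0.001, -0.0, -1.0]]
force: [0.2, 0.4, 0.5]
opening: 0.085
finger_force: 0.0
```

View pics/end.png

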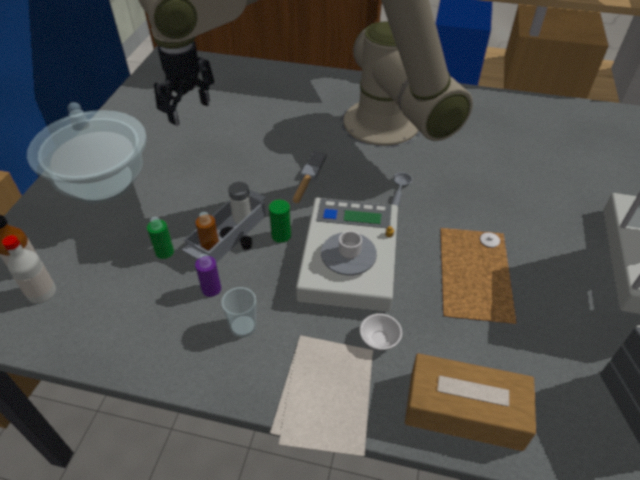

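The final view shows the jar at (240,203) and the bottle at (206,230) upright in the tray at their starting pixels. The crucible is on the pan at (349,244), the lid and dish have not moved, and the arm is clear.

```bash
python3 -c "
from cell import arm
print(arm.job_done())"
```

```text
the job is handed in; nothing more can be done
None
```

The job is handed in: the crucible stands in the middle of the balance pan, and the jar and bottle are back upright on their original tray spots. The lid and dish look unmoved in the last picture; no verdict came back on hand-in.

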